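# Count three bearing balls into the pine box

## Robot

A 6-joint arm with a two-finger parallel gripper is mounted at the origin on a cart in front of the work surface, level with it; the furniture and walls round the work are solid. World frame = base frame: x ahead of the robot, y to its left, z up, the work surface at z = 0. Lengths are in m, angles in rad, forces in N, time in s.
With the tool pointing down it reaches from about 0.275 to 0.775 m from the base axis. Payload 14.6 kg.
Tool frame: the origin (TCP) lies where the fingers leave the gripper's body, on its centre line; the fingertips stand env.tcp_to_tips ahead of it and the grasp point (between the pads) lies 54 mm ahead of it (env.tcp_to_tips is the distance from the TCP to the fingertips, in m); z points along the fingers, y is the line along which they close (so a half turn about z gives the same grasp; the last joint's range is limited). The gripper opens to 85 mm and grips with 20 to 120 N. Pads are 22 mm wide; open, the fingers measure 114 mm over their backs; the gripper's body (76 mm by 85 mm) begins 54 mm behind the grasp point. The pads swing forward as they close: fully open they stand 13 mm farther back than shut.
Start: joints at [-1.476, 0.263, -0.048, 1.259, 0, 1.415], TCP at [0.13, -0.509, 0.304] pointing down, gripper open.
Joint ranges: [-2.65, 2.65], [-0.89, 1.7], [-1.18, 1.37], [-2.13, 2.11], [-1.35, 1.29], [-3.14, 3.14]. Speed limits (rad/s): [1.89, 1.89, 2.57, 2.79, 3.14, 3.14].

## Interface

Orientations are given as a rotation vector (axis times angle).
In Python, from station import env, camera, finder gives the robot as it stands. Calls block until the motion is done:
- env.movep(position, orientation): joint-space move of the TCP to a pose.
- env.line_to(position, orientation=None, rate=0.15): straight line of the TCP; orientation=None keeps the orientation; rate is the mean speed in m/s.
- env.move_j(angles): joint-space move.
- env.set_gripper(opening, strength=None): opening from 0.0 (shut) to 1.0 (fully open); strength is the grip in N (None keeps the last); returns when the fingers have stopped.
- env.wait(seconds).
- env.ik(position, orientation): joint angles nearest the present ones, or None.
- env.read_state(): the state.
- camera(name): name is "scene" or "top" or "wrist"; returns a dict with "color" (420x560x3 uint8, blue, green, red), "fx", "fy", "cx", "cy" (pixels), "R" (3x3) and "t" (3): a world point X has camera coordinates R X + t; the wrist camera has in their place "mount" (4x4, takes a point from camera to tool coordinates, whose origin is the TCP and whose axes are the flange's). Camera axes: x right, y down, z forward; pixel columns grow to the right and rows downward; lengths in m; the calibration is good to about 2 mm. A picture is of the moment at which its call begins: read the wrist's pose just before it. There is no depth.
A pose or a line that the arm cannot do raises env.PlanningError and nothing moves.
- env.sign_off(): hands the job in; it is judged then, once.
Trained networks look in a picture, given as the dict that the camera call returned (one of the last four; its "shot" number tells which), for a name from the list of things; names that differ only in an ending like _2 or _b are one class to them, and where a whole thing is asked for, a point or a joint stands for the part that bears it (a point fixed in the world has none). Each returns a list of dicts, best first, with "score" (0 to 1); they miss things now and then, are a little off and sometimes report something else, mostly with a low value. They report only what shows in the picture. A call takes as long as a camera call.
- finder.search_frame(picture, thing): "extent" ([centre column, centre row, width, height] in pixels, round what is visible of it).
- finder.silhouettes(picture, thing): "pixels" (420x560 bool, what is visible of it) and "extent" ([centre column, centre row, width, height] in pixels, round what is visible of it).
- finder.landmark_of(picture, thing): "uv" ([column, row] in pixels: a listed point, or the origin of a listed thing).
The state is a dict: "clock": time; "joint_positions": joint angles; "joint_velocities": joint speeds; "joint_torque": joint torques, N m; "tool_pos": TCP position; "tool_rot": TCP orientation; "force": force on the tool from outside, world axes, zero at the start; "wrist_torque": the same for the moment, N m; "finger_gap": opening from 0.0 (shut) to 1.0 (fully open); "grasp_force": force on a finger pad.
Only numpy, scipy, OpenCV 4.12 (cv2) and the standard library are available. Lean on these libraries where they do the work, as an engineer would, in place of code of your own. Each camera call takes 0.05 s, during which the arm holds its last target. There are 200 camera calls.

## Task

Tip the blue dispensing cup slowly over the open part of the pine box until exactly three of its five steel balls have dropped into the box, and keep the other two in the cup. Then stand the cup upright on the table again, with its two balls in it, and slide the box's lid fully shut. Leave the tape roll and the round tin that stand in front, left of the cup, where they are.

Things in the scene. Friction and masses are not known exactly. Their poses are not given: they have to be found in the camera images.
- cup: Blue sheet-metal cup on a black rubber foot. Origin: on the table under it, z up, +x = pouring direction. x -66 to +53, 42 wide in y, 131 high; foot x -42 to +18; 250 g empty, give or take a fifth. Inside: one channel 34 wide, open above, closed at the low rear end (12 high at x -52), climbing to the lip, steep at the rear, ever flatter to the lip. The balls queue in it in single file. (mm)
- cup_lip (a point): Inner floor edge of the lip, mid-width; in the cup's frame (52.6, 0, 83) mm. Tipped lip-down about the cup's y axis, the front ball rolls out at about 16 to 25 degrees, each next one about 10 degrees later, at about 0.4 m/s along +x. Tip slowly in small steps to get one at a time; tipping back keeps the rest. Carry it upright.
- cup_grip (a point): Centre of the black grip block that bridges the channel, in the cup's frame (-16, 0, 117) mm: 36 long in x, 42 wide in y, 28 high (top at 131). Pinch it from above across its 42 mm. Below it the walls keep the 42 mm width; balls pass under it, inside the walls.
- ball_1_center (a point): Centre of steel bearing ball 1, 28 mm diameter, about 90 g (0.88 N); nearest to the lip, drops first.
- ball_2_center (a point): Centre of steel bearing ball 2, 28 mm diameter, about 90 g (0.88 N); number 2 from the lip.
- ball_3_center (a point): Centre of steel bearing ball 3, 28 mm diameter, about 90 g (0.88 N); number 3 from the lip.
- ball_4_center (a point): Centre of steel bearing ball 4, 28 mm diameter, about 90 g (0.88 N); number 4 from the lip.
- ball_5_center (a point): Centre of steel bearing ball 5, 28 mm diameter, about 90 g (0.88 N); rearmost, drops last.
- pine_box: Loose pine box, 300 mm long in its y, 75 wide in x, 62 high, 750 g. Origin: centre of its underside, z up. Inside x -30 to 30, y -142 to 142; inner floor at 8, side walls to 62, end walls to 52. The lid sticks out at its -y end (robot's left); it is open at its +y end (robot's right).
- pine_box_lid (a joint): Sliding lid of the box: 0 is fully shut, larger is drawn out (m). A board 56 mm wide, 300 long, at 53 to 59 above the table, in grooves; drawn out by q it covers box y -150-q to 150-q, so the opening runs from 150-q to 142. Friction about 0.4 N; push its outer end towards box +y; it stops at 0.
- lid_end (a point): Middle of the lid's outer end face, 56 mm above the table; at box (0, -150 mm - q).
- tape_roll: Roll of black tape lying flat near the front of the table, left of the cup (not the one at the back), 55 mm across, 19 mm high; bystander. Origin: centre of its underside.
- grease_tin: Round tin with a white top and a fruit picture, near the front of the table, left of the tape roll (not the one at the back), 75 mm across, 58 mm high; bystander. Origin: centre of its underside.

How it is judged:
By the outcome, as a careful person would: the job done as asked, in the order asked, and still so for the second after the job is handed in, with the robot touching nothing.
It also fails if it takes over 72 s, if anything falls off the work surface, if the arm or the gripper's body presses on something with over 40 N, if the wrist force passes 120 N, or if a joint passes its speed limit or range.

## Working session

There is one attempt and no reset: what is moved stays moved. The work goes in short steps, each a Python script; the robot and the scene stay as the last script left them, time stands still between calls to the robot, and variables do not carry over. Pictures are saved under pics/ and viewed, at most 10 in all, crops included, and the job is handed in when it is done.

```bash
ls; mkdir -p pics; cat > h.py <<'E'
from station import env,camera,finder
import numpy as np,cv2
from scipy.spatial.transform import Rotation as Ro
def cam(n):
    p=camera(n); return p
def RT(p,st=None):
    if 'R' in p: return np.array(p['R']),np.array(p['t'])
    M=np.array(p['mount']); T=np.eye(4); T[:3,:3]=Ro.from_rotvec(st['tool_rot']).as_matrix(); T[:3,3]=st['tool_pos']
    W=np.linalg.inv(T@M); return W[:3,:3],W[:3,3]
def proj(p,X,st=None):
    R,t=RT(p,st); c=np.atleast_2d(X)@R.T+t
    return np.c_[p['fx']*c[:,0]/c[:,2]+p['cx'],p['fy']*c[:,1]/c[:,2]+p['cy']]
def back(p,uv,z,st=None):
    R,t=RT(p,st); d=R.T@np.array([(uv[0]-p['cx'])/p['fx'],(uv[1]-p['cy'])/p['fy'],1]); o=-R.T@t
    return o+d*(z-o[2])/d[2]
E
python3 - <<'E'
from h import *
print(env.tcp_to_tips, env.read_state())
P={n:camera(n) for n in('scene','top')}
for n,p in P.items():
    cv2.imwrite(f'pics/{n}0.png',p['color'])
    for th,z in(('cup',0),('cup_grip',.117),('cup_lip',.083),('pine_box',0),('lid_end',.056),('tape_roll',0),('grease_tin',0)):
        for d in finder.landmark_of(p,th)[:2]: print(n,th,round(d['score'],2),np.round(d['uv'],1),back(p,d['uv'],z).round(4))
    for d in finder.landmark_of(p,'ball_1_center'): print(n,'ball',round(d['score'],2),np.round(d['uv'],1))
E
```

```text
pics
0.0726 {'clock': 0.0, 'joint_positions': array([-1.47627302e+00,  2.63544596e-01, -4.89316056e-02,  1.25939536e+00,
       -3.20723767e-05,  1.41547387e+00]), 'joint_velocities': array([-3.81447201e-04, -9.97829285e-04, -1.43237794e-03, -2.24945127e-03,
       -7.55565290e-05, -9.58691538e-04]), 'joint_torque': array([-1.60413136e-03, -6.37632751e+01,  3.84567547e+01,  1.36927312e-02,
       -2.41774387e-04,  1.38260526e-05]), 'tool_pos': array([ 0.12976701, -0.50851053,  0.30341578]), 'tool_rot': array([-3.11604377e+00, -3.91302845e-01, -9.79883936e-07]), 'force': array([-0.18014731,  0.4428361 , -0.28554859]), 'wrist_torque': array([-0.02608257, -0.00964947, -0.0309147 ]), 'grasp_force': 0.0, 'finger_gap': 1.002530554624285}
scene cup 0.57 [358.2 229.9] [ 0.4259 -0.0813 -0.    ]
scene cup_grip 0.58 [367.2 187.1] [ 0.4279 -0.0887  0.117 ]
scene cup_lip 0.58 [348.  214.5] [ 0.4217 -0.0332  0.083 ]
scene pine_box 0.78 [328.1 172.4] [ 0.5971 -0.1635  0.    ]
scene grease_tin 0.97 [217.7 331.9] [0.4243 0.2835 0.    ]
scene ball 0.59 [351.4 206.7]
top cup 0.7 [320.2 240.8] [ 0.4286 -0.0736  0.    ]
top cup_grip 0.7 [333.5 240.5] [ 0.4271 -0.091   0.117 ]
top cup_grip 0.64 [304.9 241.6] [ 0.424  -0.0268  0.117 ]
top cup_lip 0.81 [300.8 241.5] [ 0.4248 -0.0199  0.083 ]
top pine_box 0.57 [358.3 169.4] [ 0.6095 -0.17    0.    ]
top lid_end 0.68 [356.  170.9] [ 0.596  -0.1538  0.056 ]
top tape_roll 0.7 [236.  230.6] [0.4519 0.1363 0.    ]
top grease_tin 0.97 [176.1 234.5] [0.4408 0.2848 0.    ]
top ball 0.61 [313.4 240.1]
```

```bash
python3 - <<'E'
import cv2
a=cv2.imread('pics/top0.png')[100:310,120:460]; cv2.imwrite('pics/top0c.png',cv2.resize(a,(800,494),interpolation=cv2.INTER_CUBIC))
E
```

```text
(no output)
```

View pics/top0c.png

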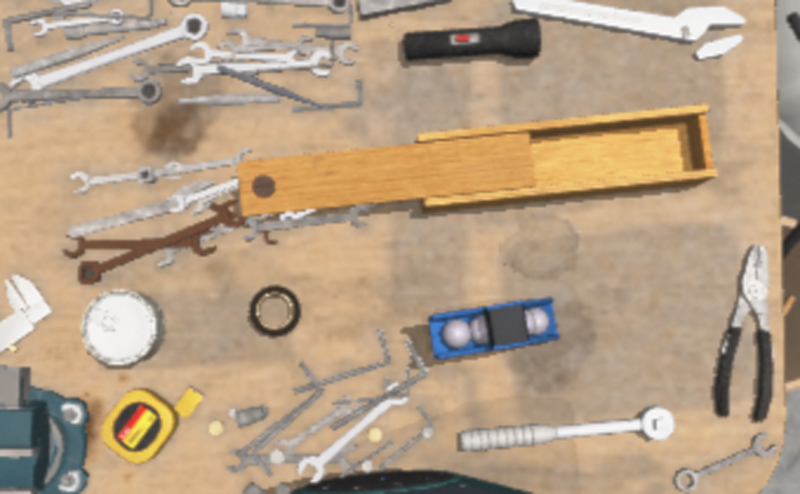

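View pics/scene0.png

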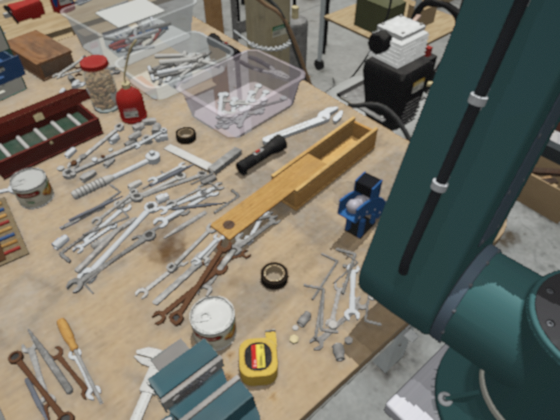

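The top view shows the cup's lip to the left (world +y). The box's lid is drawn out to the left and its opening is at the right, px (346..419, 145..180) in the full picture. I'll measure the edges and hover over the cup with the wrist camera.

```bash
cat >> h.py <<'E'
def tool(psi,tilt=0):
    """tool pose for cup heading psi (rad), tipped lip-down by tilt; tool x=+cup x"""
    c,s=np.cos(psi),np.sin(psi)
    C=np.array([[c,-s,0],[s,c,0],[0,0,1]])@Ro.from_rotvec([0,tilt,0]).as_matrix()  # cup frame
    return Ro.from_matrix(C@np.diag([1,-1,-1]))
def cupR(psi,tilt): return tool(psi,tilt).as_matrix()@np.diag([1,-1,-1])
E
python3 - <<'E'
from h import *
p=camera('top')
f=lambda u,v,z: back(p,(120+u/2.353,100+v/2.353),z).round(4)
print('cup edges',f(430,318,.1),f(553,299,.1),f(433,358,.1),f(558,340,.1))
print('far wall',f(417,133,.062),f(708,107,.062),'near wall',f(425,208,.062),f(716,175,.062))
print('lid outer',f(240,161,.059),f(243,217,.059),'inner',f(532,132,.059),f(536,187,.059))
psi=np.radians(97)
env.movep([.43,-.09,.30],tool(psi).as_rotvec())
st=env.read_state();print(st['clock'],st['joint_positions'].round(2),st['force'])
w=camera('wrist'); cv2.imwrite('pics/w1.png',w['color'])
for th,z in(('cup',0),('cup_grip',.117),('cup_grip',.131),('cup_lip',.083),('pine_box',0),('lid_end',.056)):
    for d in finder.landmark_of(w,th)[:2]: print(th,round(d['score'],2),np.round(d['uv'],1),back(w,d['uv'],z,st).round(4))
for d in finder.silhouettes(w,'cup_grip')[:1]:
    m=np.argwhere(d['pixels']); print(d['score'],cv2.minAreaRect(m[:,::-1].astype(np.float32)))
E
```

```text
cup edges [ 0.439  -0.0231  0.1   ] [ 0.4586 -0.1427  0.1   ] [ 0.4004 -0.0262  0.1   ] [ 0.4189 -0.1473  0.1   ]
far wall [ 0.6283 -0.0118  0.062 ] [ 0.6587 -0.3098  0.062 ] near wall [ 0.5514 -0.0203  0.062 ] [ 0.5884 -0.3166  0.062 ]
lid outer [0.5979 0.168  0.059 ] [0.5406 0.1638 0.059 ] inner [ 0.6313 -0.1296  0.059 ] [ 0.5745 -0.1334  0.059 ]
2.8167 [-0.39  0.12 -0.25  1.21 -0.    1.06] [-0.08602027  0.09446298 -0.42811544]
cup 0.75 [282.8 162.9] [ 0.4287 -0.0768  0.    ]
cup_grip 0.86 [285.7 207.9] [ 0.4326 -0.0928  0.117 ]
cup_grip 0.86 [285.7 207.9] [ 0.4319 -0.0889  0.131 ]
cup_lip 0.92 [278.3 111.4] [ 0.4186 -0.0244  0.083 ]
pine_box 0.93 [426.2 253.3] [ 0.6033 -0.1599  0.    ]
lid_end 0.62 [282.2 162.7] [ 0.427  -0.0684  0.056 ]
0.92 ((282.8428039550781, 176.19798278808594), (133.6580810546875, 60.4553108215332), 87.27368927001953)
```

View pics/w1.png

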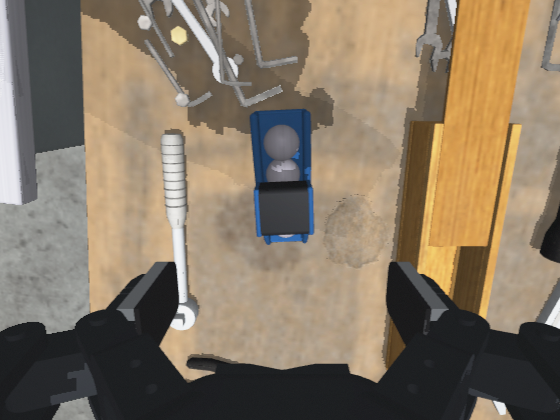

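The wrist view shows the cup at (251–313, 109–242) with its lip up in the image. The black grip block's top face is about (258–313, 181–235), turned about 3° from my heading. The ladder-like view of the box on the right fits my estimate. Next I'll refine from the block's outline, then grasp and lift if the fit agrees.

```bash
python3 - <<'E'
from h import *
st=env.read_state(); w=camera('wrist'); im=w['color']
m=((im.max(2)<75)).astype(np.uint8); m[:170]=0;m[250:]=0;m[:,:240]=0;m[:,325:]=0
m=cv2.morphologyEx(m,cv2.MORPH_OPEN,np.ones((5,5)))
n,l,s,c=cv2.connectedComponentsWithStats(m); k=1+s[1:,4].argmax()
box=cv2.boxPoints(cv2.minAreaRect(np.argwhere(l==k)[:,::-1].astype(np.float32)))
W=np.array([back(w,b,.131,st) for b in box]); print(s[k],box.round(1).tolist(),W.round(4).tolist())
e=[W[1]-W[0],W[2]-W[1]]; print([ (np.linalg.norm(v).round(4),np.degrees(np.arctan2(v[1],v[0])).round(1)) for v in e]); 
print('centre',W.mean(0))
E
```

```text
[ 258  181   51   55 2574] [[257.79998779296875, 182.3000030517578], [308.0, 180.60000610351562], [309.79998779296875, 233.8000030517578], [259.6000061035156, 235.5]] [[0.4104, -0.0724, 0.131], [0.4448, -0.067, 0.131], [0.4516, -0.1057, 0.131], [0.4156, -0.1113, 0.131]]
[(np.float64(0.0349), np.float64(8.9)), (np.float64(0.0393), np.float64(-80.1))]
centre [ 0.43060121 -0.08909849  0.131     ]
```

```bash
cat >> h.py <<'E'
PSI=np.radians(99.5)      # cup heading on the table
PB=np.radians(96.5)       # box -y heading (towards lid)
BC=np.array([.605,-.165]); D=np.array([np.cos(PB),np.sin(PB)])
LIP=np.array([.0526,0,.083])
TC=np.array([-.016,0,.166])   # TCP in cup frame when grasped
def pour_pose(tilt,s=-.10,zl=.155,psi=PB):
    """TCP pose with the lip at box arc s (towards lid), height zl"""
    lip=np.r_[BC+D*s,zl]; return lip+cupR(psi,tilt)@(TC-LIP), tool(psi,tilt).as_rotvec()
def fz(n=10,dt=.02):
    a=[]
    for _ in range(n): env.wait(dt); a.append(env.read_state()['force'])
    return np.mean(a,0)
E
python3 - <<'E'
from h import *
for t in (0,15,30,45,55):
    p,o=pour_pose(np.radians(t)); q=env.ik(p,o); print(t,p.round(3),None if q is None else np.round(q,2))
env.set_gripper(1.0)
o=tool(PSI).as_rotvec(); x,y=.430,-.089
env.line_to([x,y,.23],o,rate=.15); f0=fz()
env.line_to([x,y,.166],o,rate=.08); print('down',env.read_state()['force'].round(2))
env.set_gripper(.3,70); st=env.read_state(); print('grip',st['finger_gap'],st['grasp_force'],st['force'].round(2))
env.line_to([x,y,.176],o,rate=.05); f1=fz(); print('dF',(f1-f0).round(2)); 
env.line_to([x,y,.26],o,rate=.12); f2=fz(); st=env.read_state();print('dF',(f2-f0).round(2),st['tool_pos'],st['clock'],st['grasp_force'])
p=camera('scene'); w=camera('wrist'); cv2.imwrite('pics/lift.png',np.hstack([p['color'][100:300,250:450],w['color'][60:260,180:380]]).repeat(2,0).repeat(2,1))
E
```

```text
0 [ 0.624 -0.333  0.238] [-0.6   0.61  0.35  1.31  0.    0.85]
15 [ 0.621 -0.309  0.253] [-0.51  0.49  0.15  1.07 -0.21  0.93]
30 [ 0.618 -0.282  0.261] [-0.41  0.41 -0.03  0.84 -0.45  0.98]
45 [ 0.615 -0.254  0.262] [-0.31  0.37 -0.2   0.61 -0.7   1.01]
55 [ 0.613 -0.236  0.259] [-0.24  0.37 -0.32  0.42 -0.88  1.  ]
down [0.75 0.44 1.77]
grip 0.48728643086054957 70.87298512458801 [0.93 0.94 5.27]
dF [-0.56  0.01 -7.54]
dF [-0.4  -0.23 -7.34] [ 0.42971792 -0.08888287  0.25935449] 7.225 71.65621876716614
```

View pics/lift.png

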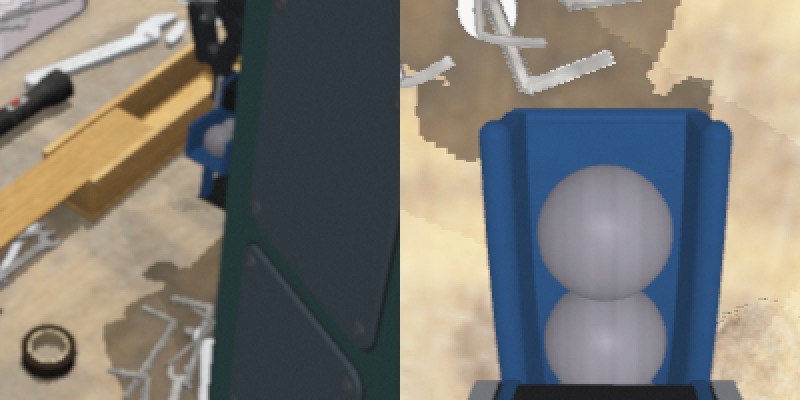

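The cup is held straight with all its weight (7.3 N), and the front two balls show in the channel at crop (605, 230) and (605, 340). Next I'll move above the opening and check the box and lip predictions by overlay before tipping.

```bash
cat >> h.py <<'E'
def boxpts(q=.183,c=None):
    c=BC if c is None else c; bx=np.array([D[1],-D[0]])  # D=box -y
    f=lambda x,y,z: np.r_[c-bx*(-x)*1.0-D*y,z]
    return np.array([f(-.0375,-.15,.062),f(.0375,-.15,.062),f(.0375,.15,.062),f(-.0375,.15,.062),f(-.028,.15-q,.059),f(.028,.15-q,.059)])
def cuppt(st,X): 
    C=Ro.from_rotvec(st['tool_rot']).as_matrix()@np.diag([1,-1,-1]); return np.array(st['tool_pos'])+C@(np.array(X)-TC)
E
python3 - <<'E'
from h import *
p,o=pour_pose(0,zl=.172); env.line_to(p,o,rate=.13); env.wait(.2)
st=env.read_state(); print(st['clock'],fz(5).round(2))
w=camera('wrist'); t=camera('top'); ims=[]
for pic,s_ in((w,st),(t,None)):
    im=pic['color'].copy()
    for X in boxpts(): cv2.circle(im,tuple(int(v) for v in proj(pic,X,s_)[0]),2,(0,0,255),-1)
    cv2.circle(im,tuple(int(v) for v in proj(pic,cuppt(st,LIP),s_)[0]),2,(0,255,0),-1); ims.append(im)
a=cv2.resize(ims[0],(400,300)); a=ims[0][0:300,80:480]; b=cv2.resize(ims[1][120:220,240:440],(800,400))[:300]
b=cv2.resize(ims[1][110:210,200:440],(400*2,333))[:300]
cv2.imwrite('pics/pre.png',np.vstack([cv2.resize(a,(400,300)).repeat(1,0) if 0 else np.hstack([a,np.zeros((300,400,3),np.uint8)]),b]))
E
```

```text
10.0667 [-0.25 -0.01 -6.61]
```

View pics/pre.png

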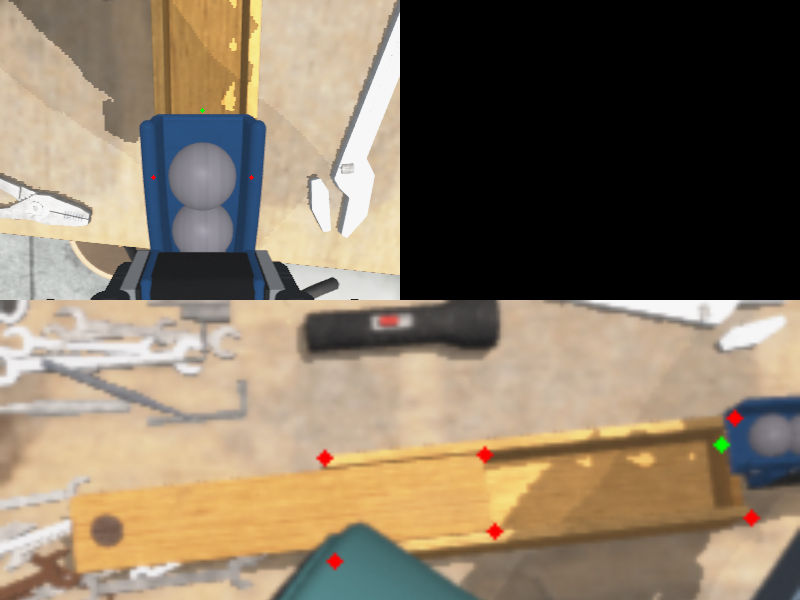

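The predicted box corners and lip match the pictures. The box centreline lies about 3 mm farther in +x, so I'll shift by that and start tipping.

```bash
sed -i 's/^BC=.*/BC=np.array([.608,-.165]); D=np.array([np.cos(PB),np.sin(PB)])/;' h.py; sed -i 's/^PB=.*/&\n/' h.py
cat >> h.py <<'E'
def zl(t): return .172-.027*min(t,15)/15
def tip(t,rate=.03):
    p,o=pour_pose(np.radians(t),zl=zl(t)); env.line_to(p,o,rate=rate)
def pour(t0,t1,step=1.0,thr=.55):
    """tip stepwise until the weight drops by a ball; returns tilt, drop"""
    base=[];t=t0
    while t<t1:
        t+=step; tip(t); f=fz(8,.025)[2]; c=env.read_state()['clock']
        print(round(t,1),round(f,2),round(c,1))
        if base and f-np.mean(base[-3:])>thr:
            f2=fz(8,.025)[2]; print('drop?',round(f2-np.mean(base[-3:]),2))
            if f2-np.mean(base[-3:])>thr: return t,f2
        base.append(f)
    return t,None
E
python3 - <<'E'
from h import *
tip(5,.05); tip(13,.04); print('f',fz(8)[2],env.read_state()['clock'])
t,d=pour(13,28); print(t,d)
st=env.read_state(); w=camera('wrist'); tp=camera('top')
print([ (round(x['score'],2),np.round(x['extent']).tolist()) for x in finder.search_frame(w,'ball_1_center')])
print([ (round(x['score'],2),np.round(x['extent']).tolist()) for x in finder.search_frame(tp,'ball_1_center')])
cv2.imwrite('pics/d1.png',np.vstack([w['color'][0:300,80:480],cv2.resize(tp['color'][120:220,280:440],(400,250))]))
E
```

```text
f -7.042372460259533 11.2167
14.0 -7.24 11.7
15.0 -6.38 12.1
drop? 1.38
15.0 -5.8564898455401275
[]
[(0.69, [374.0, 168.0, 13.0, 16.0])]
```

View pics/d1.png

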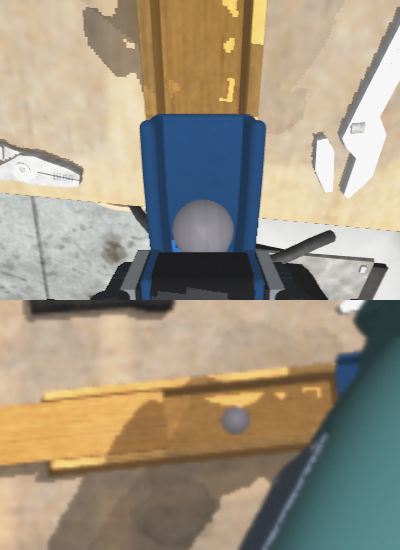

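One ball lies in the box (lower crop 235, 420), and the next is at the front of the cup at (203, 228). I'll continue to the second.

```bash
cat > step.py <<'E'
import sys
from h import *
t0,tn,name=float(sys.argv[1]),float(sys.argv[2]),sys.argv[3]
print('start',fz(10)[2].round(2))
t,d=pour(t0,tn)
if len(sys.argv)>4: t-=float(sys.argv[4]); tip(t,.04); print('back to',t,fz(10)[2].round(2))
w=camera('wrist'); tp=camera('top'); print('tilt',t,d,env.read_state()['clock'])
print([ (round(x['score'],2),np.round(x['extent']).tolist()) for x in finder.search_frame(tp,'ball_1_center')])
cv2.imwrite(f'pics/{name}.png',np.vstack([w['color'][0:300,80:480],cv2.resize(tp['color'][120:220,280:440],(400,250))]))
E
python3 step.py 15 32 d2
```

```text
start -6.06
16.0 -5.71 13.1
17.0 -5.89 13.6
18.0 -6.03 14.0
19.0 -6.17 14.5
20.0 -6.07 14.9
21.0 -6.07 15.4
22.0 -6.13 15.8
23.0 -5.89 16.3
24.0 -6.01 16.7
25.0 -6.26 17.2
26.0 -6.29 17.6
27.0 -6.26 18.1
28.0 -5.26 18.5
drop? 1.04
tilt 28.0 -5.229951937704166 18.8333
[(0.65, [368.0, 168.0, 9.0, 11.0])]
```

View pics/d2.png

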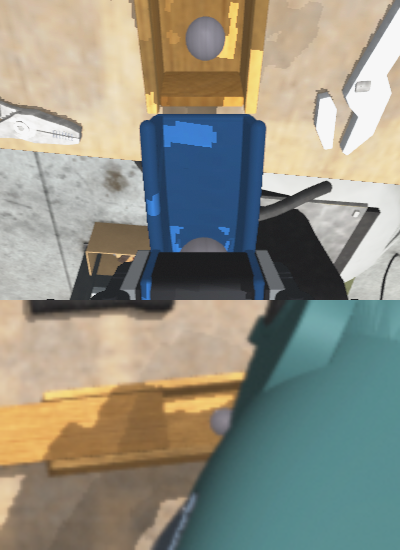

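The weight fell by another ball (−6.1 → −5.25 N). One ball shows in the box at (205, 38) and ball 3 peeks from under the grip at (203, 245). I'll continue to the third, then tip back.

```bash
python3 step.py 28 46 d3 12
```

```text
start -5.18
29.0 -5.27 19.5
30.0 -5.44 19.9
31.0 -5.04 20.4
32.0 -5.05 20.9
33.0 -5.36 21.3
34.0 -5.38 21.8
35.0 -4.95 22.2
36.0 -4.97 22.6
37.0 -5.25 23.1
38.0 -5.29 23.6
39.0 -4.93 24.0
40.0 -4.58 24.4
drop? 0.64
back to 28.0 -4.35
tilt 28.0 -4.515612974814901 25.6333
[]
```

View pics/d3.png

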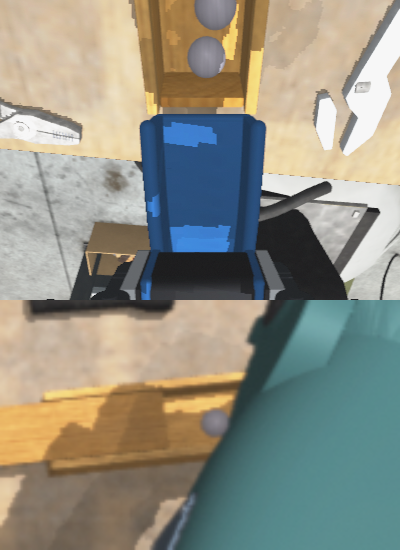

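Two balls show in the box's visible end and the weight is down by three balls (7.2 → 4.4 N). I'll bring the cup upright, carry it back and set it down, then count from above.

```bash
python3 - <<'E'
from h import *
tip(15,.06); tip(0,.05)
o=tool(PSI).as_rotvec(); x,y=.430,-.089
env.line_to([x,y,.26],o,rate=.15); print('f',fz(8).round(2))
env.line_to([x,y,.18],o,rate=.12); env.line_to([x,y,.1672],o,rate=.04); f=fz(5); print('near',f.round(2))
z=.1672
while f[2]<-2.5 and z>.163: z-=.0007; env.line_to([x,y,z],o,rate=.03); f=fz(4)
print(z,f.round(2)); 
env.set_gripper(1.0); env.line_to([x,y,.26],o,rate=.15)
st=env.read_state(); print('clock',st['clock'])
w=camera('wrist'); tp=camera('top')
print([ (round(q['score'],2),np.round(q['extent']).tolist()) for q in finder.search_frame(tp,'ball_1_center')])
cv2.imwrite('pics/set.png',np.vstack([w['color'][60:310,80:480],cv2.resize(tp['color'][120:270,220:440],(400,273))]))
E
```

```text
f [-0.04  0.31 -4.23]
near [-0.11  0.56 -4.3 ]
0.16579999999999998 [-2.67  1.97  9.43]
clock 32.5833
[]
```

View pics/set.png

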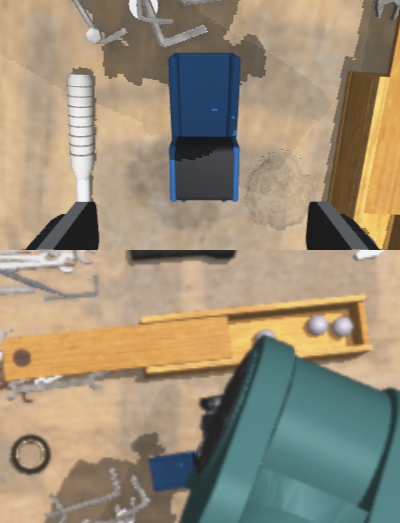

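All three balls are in the box (crop 265,338; 318,325; 343,325). The cup stands upright, with its two remaining balls (4.3 N of weight confirms them) behind the grip. Now I'll push the lid.

```bash
python3 - <<'E'
from h import *
o=tool(PB).as_rotvec(); P=lambda s,z: np.r_[BC+D*s,z]
env.set_gripper(0.0); env.movep(P(.385,.22),o); env.line_to(P(.385,.1226),o,rate=.12); env.wait(.2)
f0=fz(6); print(env.read_state()['clock'],env.read_state()['finger_gap'],f0.round(2))
s=.385
env.line_to(P(.345,.1226),o,rate=.06); env.line_to(P(.20,.1226),o,rate=.09); print((fz(5)-f0).round(2))
s=.185; env.line_to(P(s,.1226),o,rate=.04); 
while s>.152:
    f=fz(4)-f0; fd=f[:2]@D; print(round(s,4),round(fd,2))
    if fd>1.6: break
    s-=.002; env.line_to(P(s,.1226),o,rate=.03)
print('clock',env.read_state()['clock'],env.read_state()['force'])
tp=camera('top'); cv2.imwrite('pics/lid.png',cv2.resize(tp['color'][110:270,200:440],(800,533)))
E
```

```text
36.0333 -0.00017158613757097002 [-0.36 -0.07  0.32]
[ 0.56  0.12 -0.66]
0.185 -0.44
0.183 -0.17
0.181 0.15
0.179 0.09
0.177 -0.17
0.175 0.02
0.173 0.38
0.171 0.1
0.169 0.3
0.167 -0.01
0.165 0.34
0.163 0.07
0.161 5.07
clock 43.0833 [-1.23152082  5.42103073  0.37183459]
```

View pics/lid.png

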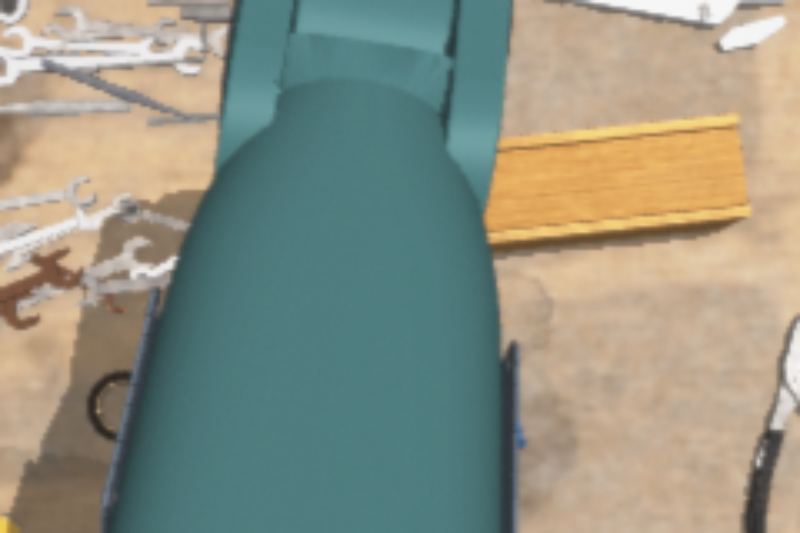

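The lid hit its stop with 5 N exactly where predicted, and the top view shows it covering the box to its right end (742, 210). I'll back off, check the numbers, then hand in.

```bash
python3 - <<'E'
from h import *
o=tool(PB).as_rotvec(); P=lambda s,z: np.r_[BC+D*s,z]
env.line_to(P(.20,.1226),o,rate=.08); env.line_to(P(.21,.30),o,rate=.15)
q=np.array(env.read_state()['joint_positions']); q[0]=1.3; env.move_j(q)
for n in('top','scene'):
    p=camera(n)
    for th,z in(('cup',0),('cup_grip',.117),('cup_lip',.083),('pine_box',0),('lid_end',.056),('tape_roll',0),('grease_tin',0)):
        for d in finder.landmark_of(p,th)[:1]: print(n,th,round(d['score'],2),back(p,d['uv'],z).round(4))
    for b in finder.search_frame(p,'ball_1_center'): print(n,'ball',round(b['score'],2),np.round(b['extent']))
    for b in finder.silhouettes(p,'pine_box_lid')[:1]:
        r=cv2.boxPoints(cv2.minAreaRect(np.argwhere(b['pixels'])[:,::-1].astype(np.float32))); print(n,'lid',b['score'],[back(p,c,.059)[:2].round(3).tolist() for c in r])
print(env.read_state()['clock'])
E
```

```text
top cup 0.71 [ 0.4274 -0.0809  0.    ]
top cup_grip 0.94 [ 0.4267 -0.0924  0.117 ]
top cup_lip 0.95 [ 0.4222 -0.0317  0.083 ]
top pine_box 0.91 [ 0.6124 -0.1768  0.    ]
top tape_roll 0.5 [0.4554 0.1396 0.    ]
top grease_tin 0.87 [0.4314 0.2858 0.    ]
top lid 0.96 [[0.62, -0.012], [0.654, -0.312], [0.596, -0.316], [0.563, -0.018]]
48.7083
```

```bash
python3 - <<'E'
from h import *
p=camera('top'); a=cv2.imread('pics/top0.png').astype(int); b=p['color'].astype(int)
for n,im in(('before',a),('now',b)):
    s=im[225:250,300:360]; g=(s.max(2)-s.min(2)<35)&(s.mean(2)>110)
    print(n); print('\n'.join(''.join('#' if v else '.' for v in r) for r in g))
E
```

```text
before
...............................................##..#######..
..............................................##############
......................................#########........#####
.................................#####.................#####
.............................###.......................#####
......................###..............................#####
.............######..........................#####.....#####
.......#####...............................########....####.
....##.....................................#########...####.
..#........................................#########....####
.......................##..................##########...####
............#####....#####..................#########...####
..........########..######..................#########...####
.........#################..................#########....###
.........#################..................########.....###
.........##################..................#######.....##.
.........##################..................#####.......##.
.........##################.............................
[... 1260 characters left out ...]
.............#########...####
............................................########.....###
.............................................#######.....###
.............................................#####.......##.
..........................................................##
..........................................................##
..........................................................##
.....................................................####...
..................................................########..
...........................................########.########
.......................................####....#############
.........................................###################
```

The rear ball is still at the back of the cup, as before, and the front of the channel is empty. I'm handing in.

```bash
python3 -c "
from h import *
print(env.sign_off(), env.read_state()['clock'])"
```

```text
the job is handed in; nothing more can be done
the job is handed in; nothing more can be done
```

Job handed in at about 49 s on the robot's clock: three balls seen in the box, two still in the upright cup (one seen, the other inferred from its weight), lid pushed fully shut, and tape roll and tin not touched.

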